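# Move the battery from its charger to the hand vacuum

### The job

The battery on the charger is full: press the charger's catch so that the battery springs loose, slide it out, and slide it onto the rails of the hand vacuum until the vacuum's catch clicks and holds it. Do it gently, without ramming or wrenching the battery, the catch or the rails, and leave the other things on the cart where they are.

Things in the scene. Friction and masses are not known exactly. Their poses are not given: they have to be found in the camera images.
- battery: Slide-on battery, dark grey, 0.24-0.39 kg, 88 long (x) x 52 wide (y) x 50 high. Origin: mid-length, on the underside; z up; +x = leading end, goes in first. Block to grip across y: z 15 to 50, x -44 to 44. Below it a neck (32 wide, z 8-15) and the dovetail tongue (x -34 to 44, z 0-8, 46.5 wide at z 4, 38 at z 8). Rear end (-x): finger ribs, lamps on top. Starts latched in the charger.
- battery_bar (a point): Middle of the lower rear edge of the tongue (battery x -34, z 0). A channel 16 wide, 8 deep runs along the tongue's underside from the leading end to 5 mm before this point; the cross-bar left (5 long) is what the catch nose hooks behind.
- charger: Charger, dark grey, standing fixed, 218 long (x -106 to 112) x 88 wide. Origin on the work surface below the middle of the seated battery; +x = the way a battery slides on, -x = off. Rails, catch and ejector are the same as the vacuum's (see there), bed 34 mm high. Beyond the battery (x 45.5 to 112) its housing, 74 high; under the catch tab a plinth 16 high. A cord lies behind it.
- charger_seat (a point): Point of the charger with which the origin of a latched battery coincides (on the bed, 34 mm above the work surface); axes as the charger's.
- charger_pad (a point): Middle of the top of the charger catch's thumb tab: 36 long x 26 wide, level, sticking out at the open end, 86 mm from the seat towards -x, 2 mm below the bed; moves with the catch. Press it straight down. It is 42 mm from the rear face of the latched battery, about 23 mm once that has sprung out; the battery's top is 52 mm above it.
- charger_catch (a joint): Travel of the charger's catch, m: 0 up (moves at 3 N), 0.0065 fully down (6 to 9 N with friction, then a hard stop). By 0.005 its nose is below the cross-bar and the ejector pushes the battery back about 18 mm within half a second; then the tab can be let go. The battery then rests loose in its rails and slides out towards -x; its tongue is out of the mouth 90 mm from the seat.
- vac: Cordless hand vacuum, grey, lying fixed in a pale holder, 373 long (x -104 to 269), 94 wide. Origin on the work surface below the seat of the battery; +x points to the nozzle = the way the battery slides on. Battery bed at the rear, 42 mm high; then an end wall and motor housing (x 45.5 to 122, 101 high), clear dust cup, nozzle; arched handle over x 73 to 209, up to 149 high.
- vac_seat (a point): Point of the vacuum with which the origin of a latched battery coincides (on the bed, 42 mm above the work surface); axes as the vacuum's. Flat bed from x -56 to 45 mm. End wall stops the battery at x +1.5. From x -18 on an ejector pushes back with 4 to 6 N; with catch and friction it takes 6 to 14 N of push; held tilted or off-height it wedges and takes more. Let go before the click, it is pushed back to about x -18.
- vac_mouth (a point): Middle of the open mouth of the vacuum's rails, on the bed, 42 mm from the seat towards -x. From here the side walls flare in over 17 mm; dovetail lips (45 degrees, tops 13 mm above the bed, 62 wide outside) run from seat x -24 to 46. Smooth plastic; tongue play 1.4 mm each way sideways and 1.4 upward. Bring the battery with its underside at bed height, origin at seat x -90 or less, then slide it to +x.
- vac_catch (a joint): Travel of the vacuum's catch, m: 0 up, to 0.0065 down; springs as the charger's. Its nose (12 wide, 4 mm above the bed, seat x -38 to -34, ramp down to -46) runs in the battery's channel until the origin is at seat x -17; then the cross-bar pushes it 2 to 4 mm down and it snaps back to 0 behind the bar at x 0. Its tab sticks out at seat x -68 to -104, 2 mm below the bed.
- cup: Speckled ceramic cup, 72 across, 75 high; origin centre of foot. Leave alone.
- shaker: Closed grey flip-top shaker, 45 across, 97 high; origin centre of foot, stands between charger and vacuum. Leave alone.
- ladle_rest: Stainless ladle rest, dish 88 across with a tail to 104 mm along its x, 14 high; origin under the dish. Leave alone.
- food_box1: Lowest of three stacked blue transparent food boxes, each 156 x 111 x 58; origin centre of underside. Leave alone.
- food_box2: Middle food box. Leave alone.
- food_box3: Top food box. Leave alone.
- tea_can: Steel tea can, 72 across, 100 high; origin centre of foot. Leave alone.
- sauce_bottle: Dark sauce bottle, 54 across, 160 high; origin centre of foot. Leave alone.
- rice_bowl: White rice bowl, 120 across, 60 high; origin centre of foot. Leave alone.
Not all that is in view belongs to the job. Leave any brown or yellow look-alike of the battery alone.

How it is judged:
By the outcome, as a careful person would: the job done as asked, in the order asked, and still so for the second after the job is handed in, with the robot touching nothing.
It also fails if it takes over 64 s, if anything falls off the work surface, if the arm or the gripper's body presses on something with over 40 N, if the wrist force passes 120 N, or if a joint passes its speed limit or range.

### The arm

A 7-joint arm with a two-finger parallel gripper is mounted at the origin on the work surface. World frame = base frame: x ahead of the robot, y to its left, z up, the work surface at z = 0. Lengths are in m, angles in rad, forces in N, time in s.
With the tool pointing down it reaches from about 0.35 to 0.9 m from the base axis. Payload 19.9 kg.
Tool frame: the origin (TCP) lies between the finger pads; the fingertips stand 19 mm ahead of it and the grasp point (between the pads) is the TCP; z points along the fingers, y is the direction in which the jaws open and shut (so a half turn about z gives the same grasp; the last joint's range is limited). The gripper opens to 94 mm and grips with 3 to 60 N. Pads are 16 mm wide; open, the fingers measure 119 mm over their backs; the gripper's body (75 mm by 177 mm) begins 78 mm behind the grasp point.
Start: joints at [1.284, 0.417, -0.01, 1.614, 0.005, 1.111, -0.053], TCP at [0.151, -0.606, 0.224] pointing down, gripper open.
Joint ranges: [-2.81, 2.81], [-0.39, 2.02], [-1.27, 1.25], [0.06, 2.57], [-1.19, 4.33], [0.19, 2], [-2.82, 2.82]. Speed limits (rad/s): [1.89, 1.89, 2.39, 2.39, 3.01, 3.01, 3.01].

### API

Orientations are given as a 3x3 rotation matrix whose columns are the frame's x, y, z axes.
In Python, from rig import robot gives the robot as it stands. Calls block until the motion is done:
- robot.move_ptp(position, orientation): joint-space move of the TCP to a pose.
- robot.move_linear(position, velocity=0.15, frame=None, threshold=None): straight line of the TCP; frame=None keeps the orientation; velocity is the mean speed in m/s. With threshold (N) it stops when the force on the tool has changed by that much, and returns True; else False.
- robot.goto_joints(angles): joint-space move.
- robot.gripper_to(opening): finger opening in m; the grip force is fixed at half the most; returns when the fingers have stopped.
- robot.pause(seconds).
- robot.ik(position, orientation): joint angles nearest the present ones, or None.
- robot.get_state(): the state.
- robot.grab_frame(name): name is "scene" or "top" or "wrist"; returns the picture (400x640x3 uint8, red, green, blue); there is no depth.
- robot.camera_info(name): a dict with "fx", "fy", "cx", "cy" (pixels), "rvec" (rotation vector, rad) and "tvec" (3), from world to camera coordinates, as OpenCV has them. Camera axes: x right, y down, z forward; pixel columns grow to the right and rows downward; lengths in m; the calibration is good to about 2 mm. A picture is of the moment at which its call begins: read the wrist's pose just before it. camera_info takes no time and is no camera call; for the wrist camera it gives the pose at the moment of the call.
A pose or a line that the arm cannot do raises robot.PlanningError and nothing moves.
- robot.sign_off(): hands the job in, once; it reports no verdict.
The state is a dict: "time": time; "qpos": joint angles; "joint_vel": joint speeds; "effort": joint torques, N m; "ee_pos": TCP position; "tool_rot": TCP orientation; "force": force on the tool from outside, world axes, zero at the start; "moment": the same for the moment, N m; "opening": finger opening in m.
Only numpy, scipy, OpenCV 4.12 (cv2) and the standard library are available. Lean on these libraries where they do the work, as an engineer would, in place of code of your own. Each camera call takes 0.05 s, during which the arm holds its last target. There are 200 camera calls.

## Working session

There is one attempt and no reset: what is moved stays moved. The work goes in short steps, each a Python script; the robot and the scene stay as the last script left them, time stands still between calls to the robot, and variables do not carry over. Pictures are saved under pics/ and viewed, about 8 in all and at most 12, crops included, and the job is handed in when it is done.

```bash
ls; mkdir -p pics; python3 - <<'E'
from rig import robot
import cv2,numpy as np
for n in("scene","top"):
    f=robot.grab_frame(n); cv2.imwrite(f"pics/{n}0.png",f[:,:,::-1]); c=robot.camera_info(n); print(n,c)
s=robot.get_state(); print(s)
E
```

```text
pics
scene {'fx': 461.89718585124797, 'fy': 461.89718585124797, 'cx': 319.24821722731554, 'cy': 199.00005761027182, 'rvec': array([ 0.88317318,  2.42540405, -1.15746376]), 'tvec': array([ 0.44707181, -0.14072664,  1.95510705])}
top {'fx': 453.62751197246166, 'fy': 453.62751197246166, 'cx': 318.10436576415736, 'cy': 195.75188564014618, 'rvec': array([ 2.19456677, -2.17748608,  0.07342016]), 'tvec': array([-0.01235181,  0.61136612,  1.49313594])}
{'time': 0.1, 'qpos': array([ 1.28452354,  0.41791144, -0.01028715,  1.61408441,  0.00467485,
        1.11070788, -0.05299622]), 'joint_vel': array([-0.00032444, -0.00281734,  0.00026875, -0.00232696, -0.00195756,
        0.00260851, -0.00019368]), 'effort': array([ 4.04611001e-04, -8.52579761e+01,  6.39411137e-01, -4.26699042e+01,
       -4.90069098e-02,  1.63573818e-02,  2.97129088e-05]), 'ee_pos': array([ 0.15137399, -0.60607355,  0.2239021 ]), 'tool_rot': array([[ 9.70195796e-01,  2.42322116e-01, -3.29887980e-04],
       [ 2.42322330e-01, -9.70195246e-01,  1.03592462e-03],
       [-6.90283041e-05, -1.08498894e-03, -9.99999409e-01]]), 'force': array([-0.40728838, -0.4866855 ,  0.32862806]), 'moment': array([ 0.04929907, -0.04833509, -0.0324435 ]), 'opening': 0.09411585013500287}
```

View pics/top0.png

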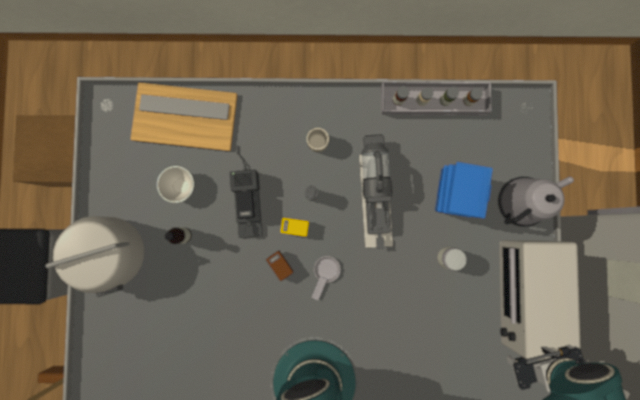

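View pics/scene0.png

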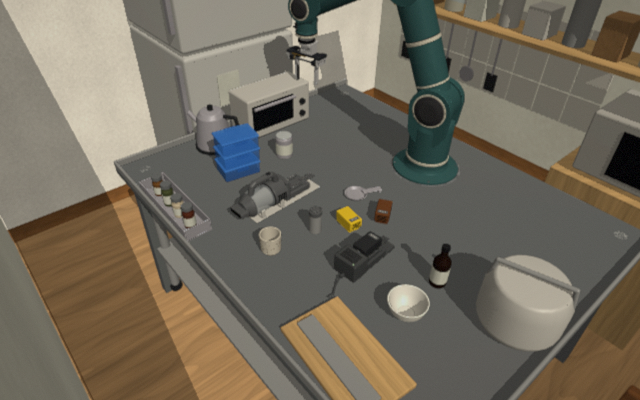

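The top view shows the charger at about (246,203), with its housing and cord towards the top, which is +x. The vacuum is at about (376,190), nozzle direction still to be confirmed. The scene view agrees. I'll go over the charger and then the vacuum with the wrist camera.

```bash
cat > h.py <<'E'
from rig import robot
import cv2,numpy as np
def cam(n):
    c=robot.camera_info(n); K=np.array([[c['fx'],0,c['cx']],[0,c['fy'],c['cy']],[0,0,1]])
    return K,cv2.Rodrigues(np.array(c['rvec']))[0],np.array(c['tvec']).reshape(3)
def ray(C,uv,z):
    K,R,t=C; o=-R.T@t; d=R.T@np.linalg.solve(K,[uv[0],uv[1],1.]); return o+d*(z-o[2])/d[2]
def proj(C,P):
    K,R,t=C; q=K@(R@np.asarray(P,float).T+t[:,None]); return (q[:2]/q[2]).T
def down(yaw):
    c,s=np.cos(yaw),np.sin(yaw); return np.array([[c,s,0],[s,-c,0],[0,0,-1.]])
def st():
    s=robot.get_state(); print('t%.2f'%s['time'],s['ee_pos'].round(4),'F',s['force'].round(1),'M',s['moment'].round(2),'op%.4f'%s['opening']); return s
E
python3 - <<'E'
from h import *
import pickle
C=cam('top')
for n,uv,z in[('charger',(246,203),.08),('vac',(376,190),.08),('vac bottom',(378,245),.03),('vactop',(373,140),.08),('shaker',(311,193),.09),('cup',(318,135),.07)]: print(n,ray(C,uv,z).round(3))
robot.move_linear([.2,-.55,.42],velocity=.3)
a=ray(C,(376,190),.08);b=ray(C,(246,203),.08)
for n,p in(('vac',a),('chg',b)):
    robot.move_ptp([p[0]-.10,p[1],.40],down(0.0))
    c=cam('wrist'); f=robot.grab_frame('wrist'); pickle.dump((c,f),open(n+'.pkl','wb')); cv2.imwrite(f'pics/w_{n}.png',f[:,:,::-1]); st(); print(-c[1].T@c[2], c[1][2])
E
```

```text
charger [0.582 0.223 0.08 ]
vac [ 0.627 -0.193  0.08 ]
vac bottom [ 0.45  -0.206  0.03 ]
vactop [ 0.789 -0.184  0.08 ]
shaker [0.615 0.015 0.09 ]
cup [ 0.807 -0.006  0.07 ]
t2.77 [ 0.527  -0.1944  0.3999] F [ 0.8 -0.6  0.4] M [-0.04 -0.   -0.  ] op0.0943
[ 0.59980594 -0.19646735  0.55925707] [-2.51367986e-01  3.94178062e-04 -9.67891513e-01]
t4.37 [0.483  0.222  0.3999] F [ 0.6 -0.6 -1. ] M [-0.03  0.   -0.  ] op0.0941
[0.55573883 0.21999172 0.55932802] [-2.51163708e-01  3.58733596e-04 -9.67944556e-01]
```

View pics/w_vac.png

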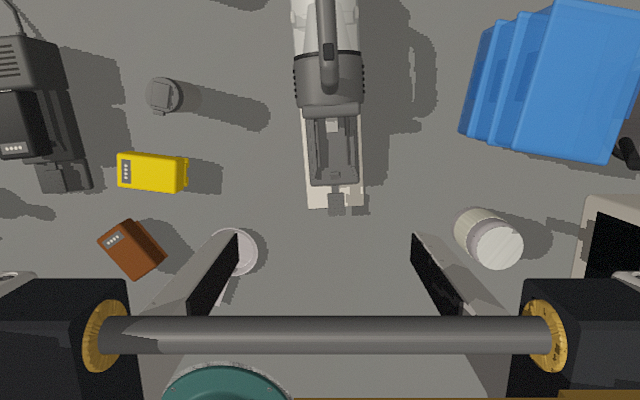

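View pics/w_chg.png

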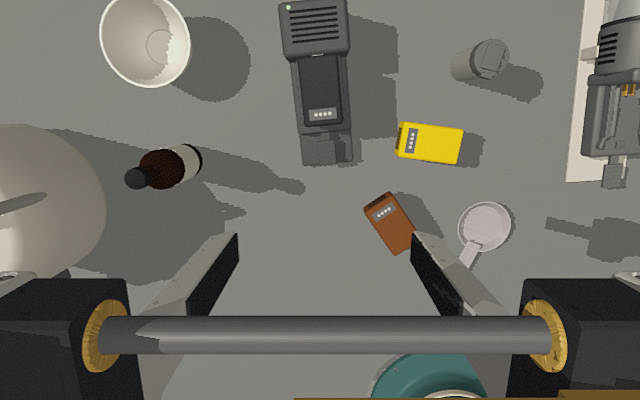

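The vacuum's rails face the robot: tab near (336,203), bed (310–358, 110–185). On the charger the battery is at (320,90), lamps at (322,113), and the catch tab at about (320,150). I'll enlarge both for precise corners.

```bash
python3 - <<'E'
from h import *
import pickle
o=[]
for n,(x,y) in(('chg',(270,40)),('vac',(285,90))):
    c,f=pickle.load(open(n+'.pkl','rb'))
    g=f[y:y+130,x:x+100,::-1]; g=(255*(np.clip(g/255.*1.3,0,1))**.5).astype(np.uint8)
    g=cv2.resize(g,None,fx=4,fy=4,interpolation=cv2.INTER_CUBIC)
    for k in range(0,100,10): cv2.putText(g,str(x+k),(4*k,8),0,.3,(0,0,255)); cv2.line(g,(4*k,10),(4*k,14),(0,0,255))
    for k in range(10,130,10): cv2.putText(g,str(y+k),(0,4*k+3),0,.3,(0,0,255)); cv2.line(g,(22,4*k),(26,4*k),(0,0,255))
    o.append(g)
cv2.imwrite('pics/zoom.png',np.hstack(o))
E
```

```text
(no output)
```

View pics/zoom.png

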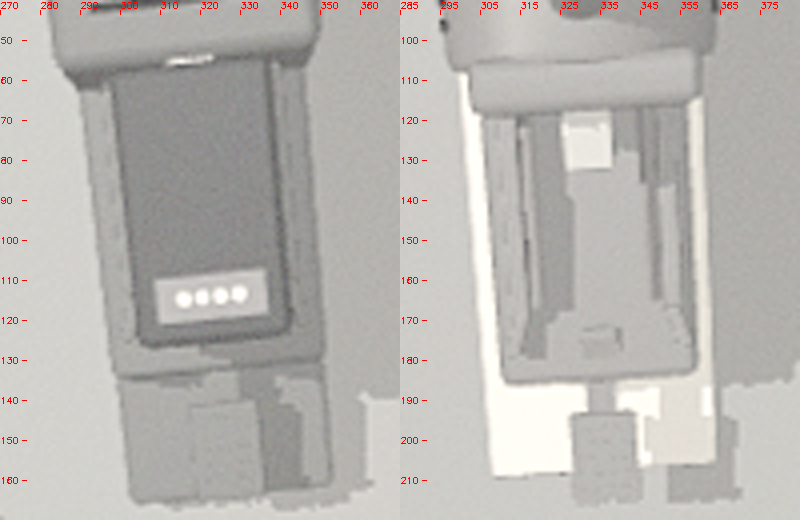

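```bash
python3 - <<'E'
from h import *
import pickle
def go(n,off,L):
    C,_=pickle.load(open(n+'.pkl','rb')); print(n,C[0][0,0])
    for k,p,z in L: print(k,(ray(C,(off[0]+p[0]/4-.4,off[1]+p[1]/4-.4),z)[:2]*1000).round(1))
go('chg',(270,40),[('bL1',(120,130),.084),('bL2',(137,330),.084),('bR1',(272,110),.084),('bR2',(290,310),.084),('rear',(216,342),.084),('frontmid',(192,66),.084),
 ('tabTL',(190,402),.032),('tabTR',(237,402),.032),('tabR',(258,402),.032),('tabBL',(190,500),.032),('tabBR',(265,493),.032),('plBL',(133,502),.016),('plBR',(331,486),.016),
 ('bedRL',(115,375),.034),('bedRR',(322,360),.034),('bodyL1',(82,100),.034),('bodyR1',(303,80),.034)])
go('vac',(285,90),[('bedRL',(503,382),.042),('bedRR',(695,372),.042),('L1',(483,110),.042),('R1',(697,100),.042),('tTL',(573,412),.04),('tTR',(635,412),.04),('tBL',(573,500),.04),('tBR',(641,500),.04),('neckL',(587,395),.04),('neckR',(614,395),.04),
 ('wallL',(472,112),.055),('wallR',(700,100),.055),('noseL',(583,340),.046),('noseR',(620,340),.046),('holdBL',(492,478),.0),('holdBR',(714,463),.0)] if 0 else
 [(k,(p[0]-400,p[1]),z) for k,p,z in [('bedRL',(503,382),.042),('bedRR',(695,372),.042),('L1',(483,110),.042),('R1',(697,100),.042),('tTL',(573,412),.04),('tTR',(635,412),.04),('tBL',(573,500),.04),('tBR',(641,500),.04),('neckL',(587,395),.04),('neckR',(614,395),.04),('wallL',(472,112),.055),('wallR',(700,100),.055),('noseL',(583,340),.046),('noseR',(620,340),.046),('noseT',(600,325),.046),('noseB',(600,355),.046),('holdBL',(492,478),.01),('holdBR',(714,463),.01)]])
E
```

```text
chg 351.01579044703493
bL1 [601.7 251.1]
bL2 [539.3 246.7]
bR1 [607.6 202.6]
bR2 [545.6 196.2]
rear [535.3 220.6]
frontmid [620.7 228. ]
tabTL [511.3 230.4]
tabTR [511.2 212.9]
tabR [511.2 205.1]
tabBL [474.6 230.7]
tabBR [477.2 202.3]
plBL [471.4 253.2]
plBR [477.5 176.2]
bedRL [521.4 257.9]
bedRR [526.6 181.8]
bodyL1 [616.5 267.5]
bodyR1 [622.9 190. ]
vac 351.01579044703493
bedRL [ 489.1 -175.6]
bedRR [ 492.8 -247.7]
L1 [ 588.7 -169.6]
R1 [ 592.1 -246.2]
tTL [ 477.  -201.9]
tTR [ 476.9 -225.5]
tBL [ 442.  -201.9]
tBR [ 442.  -228.2]
neckL [ 483.6 -207.2]
neckR [ 483.5 -217.5]
wallL [ 588.4 -166.4]
wallR [ 592.3 -246. ]
noseL [ 505.8 -205.6]
noseR [ 505.8 -219.3]
noseT [ 511.4 -211.8]
noseB [ 500.1 -211.9]
holdBL [ 442.3 -169.3]
holdBR [ 448.5 -259.5]
```

Seat fits agree to about 1–2 mm: charger seat ≈ (579,224.5), yaw ≈ 0.08; vacuum seat ≈ (546,−210), yaw ≈ 0.055. Next I press the catch.

```bash
cat >> h.py <<'E'
CH=(np.array([.5792,.2245]),.08); VA=(np.array([.5458,-.2098]),.055)
def at(S,x,z,y=0):
    c,s=np.cos(S[1]),np.sin(S[1]); return np.r_[S[0]+[c*x-s*y,s*x+c*y],z]
E
python3 - <<'E'
from h import *
import pickle
R=down(CH[1])
robot.move_ptp(at(CH,-86,0).__mul__(0)+at(CH,-.086,.085),R)
robot.gripper_to(0.0); st()
h=robot.move_linear(at(CH,-.086,.046),velocity=.025,threshold=2.5); s=st(); print(h)
z=s['ee_pos'][2]
if .046<z<.056:
    h=robot.move_linear(at(CH,-.086,z-.0062),velocity=.015,threshold=16); st(); print(h)
    robot.pause(.6); st()
    robot.move_linear(at(CH,-.086,.10),velocity=.15)
    robot.move_linear(at(CH,-.12,.20),velocity=.3)
c=cam('wrist'); f=robot.grab_frame('wrist'); pickle.dump((c,f),open('chg2.pkl','wb')); cv2.imwrite('pics/chg2.png',f[:,:,::-1]); st()
E
```

```text
t6.98 [0.4935 0.2176 0.085 ] F [-1.7  0.1  0.8] M [ 0.01  0.01 -0.01] op0.0006
t8.22 [0.4934 0.2176 0.0501] F [ 0.7 -0.2  2.1] M [ 0.11 -0.31  0.01] op0.0001
True
t8.68 [0.4934 0.2177 0.0443] F [-4.  -2.  16.1] M [-0.54  0.78  0.04] op0.0006
True
t9.28 [0.4934 0.2177 0.0443] F [-3.7 -2.3 14.6] M [-0.51  0.75 -0.01] op0.0006
t10.36 [0.4593 0.2144 0.1989] F [ 0.6 -0.4 -0.6] M [ 0.   -0.03  0.02] op0.0008
```

View pics/chg2.png

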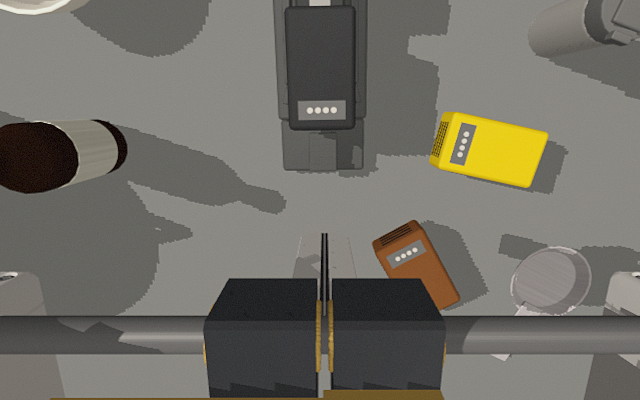

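The battery has sprung back: rear face at row ~129, columns 286–355, with the tab visible behind it at (322,150). I'll measure it, grip it and slide it out.

```bash
python3 - <<'E'
from h import *
import pickle
C,f=pickle.load(open('chg2.pkl','rb'))
g=cv2.cvtColor(f,cv2.COLOR_RGB2GRAY).astype(int)
P=[]
for r in(30,60,90,115):
    print(r,g[r,278:296],g[r,346:366])
print(g[118:140:1,322])
for uv in[(286,30),(289.5,115),(355,30),(355.5,115),(322,129),(320,6)]: print(uv,(ray(C,uv,.084)[:2]*1000).round(1))
for a in (-.018,): print(proj(C,[at(CH,a-.044,.084,.026),at(CH,a-.044,.084,-.026),at(CH,a+.044,.084,.026),at(CH,a+.044,.084,-.026)]).round(1))
E
```

```text
30 [ 99 101  97 101  96  96  92  45  53  58  63  65  69  64  70  67  65  68] [65 67 63 67 68 66 54 49 35 45 72 74 68 74 71 73 78 77 73 67]
60 [ 99 101  98 100  99  96  90  93  60  50  59  65  61  63  65  63  66  63] [57 65 64 63 66 59 50 46 33 51 72 76 65 77 76 72 74 72 70 63]
90 [ 88  97 101  98 101  97  95  94  99  75  44  59  60  61  66  62  61  65] [60 60 65 63 64 59 49 45 37 54 82 74 71 72 74 71 74 75 67 58]
115 [115  86  92  99  96  98  96 100 100  98  75  47  56  57  60  62  63  60] [51 62 61 64 62 59 43 46 39 56 76 72 73 74 67 74 73 73 63 72]
[127 120  52  61  61  62  59  58  56  49  40  38  57  73  62  58  79 102
 100  96  97  93]
(286, 30) [584.7 249.8]
(289.5, 115) [525.6 244.1]
(355, 30) [588.6 200.4]
(355.5, 115) [529.5 194. ]
(322, 129) [517.1 218.7]
(320, 6) [602.1 226.7]
[[287.1 128.5]
 [354.7 128.4]
 [283.6   1.4]
 [357.3   1.3]]
```

```bash
sed -i 's/,\.2245\]),\.08)/,.2245]),.087)/' h.py; python3 - <<'E'
from h import *
import pickle
R=down(CH[1]); x=-.022
robot.gripper_to(0.094)
robot.move_ptp(at(CH,x,.15),R)
print(robot.move_linear(at(CH,x,.070),velocity=.1,threshold=8)); st()
robot.gripper_to(0.03); s=st()
if s['opening']>.045:
    h=robot.move_linear(at(CH,-.060,.070),velocity=.05,threshold=20); print(h); st()
    if not h:
        h=robot.move_linear(at(CH,-.108,.070),velocity=.06,threshold=20); print(h); st()
c=cam('wrist'); f=robot.grab_frame('wrist'); pickle.dump((c,f),open('out.pkl','wb')); cv2.imwrite('pics/out.png',f[:,:,::-1])
E
```

```text
False
t13.28 [0.5576 0.2228 0.0706] F [ 0.7  0.1 -0.7] M [ 0.02 -0.03 -0.  ] op0.0944
t14.00 [0.5572 0.2232 0.0701] F [0.4 3.9 0.9] M [0.94 0.19 0.04] op0.0518
False
t14.91 [0.5191 0.2194 0.0701] F [-4.4  3.   5.9] M [0.79 0.93 0.13] op0.0518
False
t15.86 [0.4718 0.215  0.0699] F [ 1.2 -0.4 -3.8] M [ 0.07  0.04 -0.01] op0.0517
```

```bash
python3 - <<'E'
from h import *
import pickle
robot.move_linear(at(CH,-.108,.20),velocity=.2)
robot.move_ptp(at(VA,-.115,.20),down(VA[1])); st()
c=cam('wrist'); f=robot.grab_frame('wrist'); pickle.dump((c,f),open('v2.pkl','wb'))
x,y=230,10
print(proj(c,[at(VA,0,.042),at(VA,-.042,.042),at(VA,-.086,.04)]).round(1))
g=f[y:y+200,x:x+200,::-1]; g=(255*(np.clip(g/255.*1.3,0,1))**.6).astype(np.uint8)
g=cv2.resize(g,None,fx=3,fy=3,interpolation=cv2.INTER_CUBIC)
def pl(pts):
    q=((proj(c,pts)-[x,y]+.4)*3).astype(int); cv2.polylines(g,[q],True,(0,255,0),1)
box=lambda x0,x1,w,z:[at(VA,a,z,b) for a,b in((x0,w),(x1,w),(x1,-w),(x0,-w))]
pl(box(-.104,-.068,.013,.040)); pl(box(-.024,.046,.031,.055)); pl(box(-.056,.0455,.038,.042)); pl(box(-.038,-.034,.006,.046))
for k in range(0,200,20):
    cv2.putText(g,str(x+k),(3*k,8),0,.3,(0,0,255)); cv2.putText(g,str(y+k),(0,3*k+3),0,.3,(0,0,255))
h=cv2.resize(f[:,:,::-1],(400,250)); v=np.zeros((600,200,3),np.uint8)
cv2.imwrite('pics/v2.png',g)
E
```

```text
t18.30 [ 0.4315 -0.2151  0.2   ] F [-0.4  0.5 -3.3] M [-0.01  0.04 -0.02] op0.0520
[[323.2  58.2]
 [323.2 109.5]
 [323.2 159.3]]
```

View pics/v2.png

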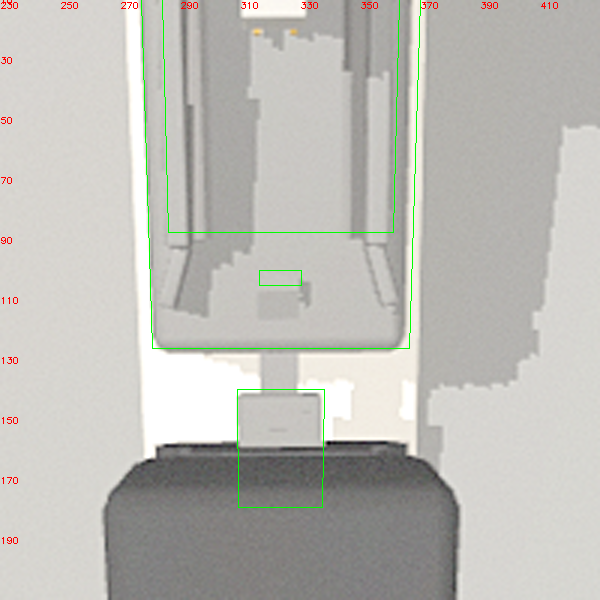

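View pics/out.png

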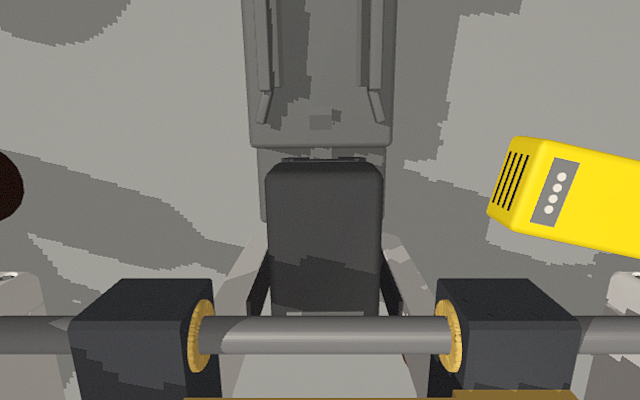

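The overlay matches within about 1 mm: bed rear edge at row ~126, tab (309–337,141), lips left ~290 and right ~352. The battery is held square, with its tongue visible at columns 282–365. I'll measure the centreline from edges numerically, both here and after lowering to bed height.

```bash
cat >> h.py <<'E'
def edges(f,c,rows,z):
    g=cv2.GaussianBlur(cv2.cvtColor(f,cv2.COLOR_RGB2GRAY),(3,3),0).astype(float); 
    for r in rows:
        d=np.diff(g[r]); l=270+np.argmin(d[270:290]); R=358+np.argmax(d[358:375])
        a,b=ray(c,(l+.5,r),z),ray(c,(R+.5,r),z); m=(a+b)/2
        ang=VA[1]; q=m[:2]-VA[0]
        print(r,l,R,'w%.1f'%(1e3*np.linalg.norm(a-b)),'vac x,y mm',(1e3*np.array([q@[np.cos(ang),np.sin(ang)],q@[-np.sin(ang),np.cos(ang)]])).round(2))
E
python3 - <<'E'
from h import *
import pickle
c,f=pickle.load(open('v2.pkl','rb')); edges(f,c,range(14,122,9),.042)
g=cv2.cvtColor(f,cv2.COLOR_RGB2GRAY); 
for r in (60,80): print(r,g[r,270:300],g[r,345:375])
print(g[145,305:342], g[110,310:336])
robot.move_linear(at(VA,-.119,.12),velocity=.2)
robot.move_linear(at(VA,-.119,.0785),velocity=.06,threshold=6); st()
c=cam('wrist'); f=robot.grab_frame('wrist'); pickle.dump((c,f),open('v3.pkl','wb'))
cv2.imwrite('pics/v3.png',cv2.resize(f[100:280,200:440,::-1],None,fx=3.3,fy=3.3,interpolation=cv2.INTER_CUBIC))
E
```

```text
14 276 366 w73.9 vac x,y mm [33.93  1.43]
23 276 366 w74.3 vac x,y mm [27.18  1.44]
32 276 366 w74.8 vac x,y mm [20.35  1.44]
41 277 366 w74.4 vac x,y mm [13.43  1.03]
50 277 366 w74.8 vac x,y mm [6.44 1.04]
59 277 365 w74.4 vac x,y mm [-0.64  1.47]
68 278 365 w74.0 vac x,y mm [-7.81  1.05]
77 278 365 w74.5 vac x,y mm [-15.06   1.05]
86 278 365 w75.0 vac x,y mm [-22.4    1.06]
95 279 365 w74.5 vac x,y mm [-29.84   0.63]
104 279 364 w74.1 vac x,y mm [-37.36   1.07]
113 279 364 w74.6 vac x,y mm [-44.98   1.07]
60 [146 144 143 153 196 222 224 212 148 109 121 128 128 121 115 134 134 133
 131 131 129 101  62  66  92 127 121 107  84  90] [123 114  95  85  87  88  86 102 135 134 132 129 130 128 111  80  99  93
  91  84  84 138 183 177 179 161 102 107 107 109]
80 [146 147 145 138 164 206 221 225 209 125 115 123 126 130 125 123 134 130
 133 130 136 126  81  59  96 126 124 115  91  86] [122 114  89  85  89  89  91 111 135 132 128 128 130 122 106  96  93  92
  90  80 114 165 178 175 170 138 104 110 108 111]
[218 220 224 208 133 124 127 130 131 128 131 127 130 130 130 128 126 129
 126 126 129 129 128 130 127 127 130 129 126 131 124 115 178 229 220 219
 218] [128 128 131 130 130 124 117 115 116 116 117 115 116 113 117 115 114 115
 116 111 106 102  91 108 130 128]
t19.74 [ 0.4272 -0.2163  0.0787] F [-0.2 -0.3 -3.4] M [0.02 0.04 0.  ] op0.0517
```

View pics/v3.png

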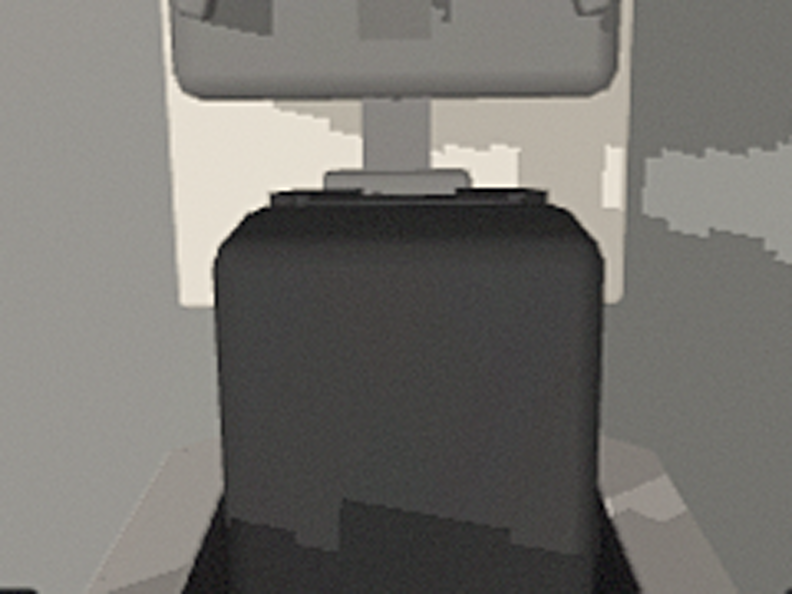

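At bed height the vacuum's centreline (tab, neck and nose at ~397 in the crop) is about 11.5 px, or 2.0 mm, left of the tongue centre (408.5). Yaw agrees within about 0.005 rad. I'll shift 2 mm to +y and slide in.

```bash
sed -i 's/VA=(np.array(\[.5458,-.2098\]),.055)/VA=(np.array([.5457,-.2078]),.058)/' h.py; python3 - <<'E'
from h import *
R=down(VA[1])
robot.move_linear(at(VA,-.104,.0785),velocity=.06,frame=R); st()
for x in(-.07,-.048,-.026):
    h=robot.move_linear(at(VA,x,.0785),velocity=.04,threshold=9); print(x,h); st()
    if h: break
c=cam('wrist'); f=robot.grab_frame('wrist'); cv2.imwrite('pics/v4.png',f[:,:,::-1])
E
```

```text
t20.19 [ 0.4423 -0.2135  0.0785] F [-0.6 -0.3 -3.8] M [ 0.06  0.04 -0.03] op0.0521
-0.07 False
t21.19 [ 0.4756 -0.2119  0.0784] F [-0.3 -0.4 -3.9] M [-0.01  0.03  0.  ] op0.0516
-0.048 False
t21.89 [ 0.4976 -0.2105  0.0784] F [ 0.3 -0.4 -2.7] M [-0.   -0.01 -0.03] op0.0516
-0.026 False
t22.59 [ 0.5196 -0.2092  0.0784] F [ 0.4  0.9 -3.7] M [ 0.03  0.01 -0.  ] op0.0518
```

```bash
python3 - <<'E'
from h import *
for x in(-.018,-.012,-.008,-.006,-.0045,-.003,-.002):
    h=robot.move_linear(at(VA,x,.0784),velocity=.02,threshold=17); print(x,h); st()
    if h: break
E
```

```text
-0.018 False
t23.19 [ 0.5273 -0.209   0.0782] F [-4.7 -1.  -0.2] M [-0.05  1.27 -0.01] op0.0520
-0.012 False
t23.64 [ 0.5332 -0.2086  0.0783] F [-5.  -0.3  0.3] M [-0.02  1.42  0.03] op0.0520
-0.008 False
t23.99 [ 0.5373 -0.2083  0.0783] F [-5.1  0.   0.7] M [-0.02  1.37  0.03] op0.0517
-0.006 False
t24.24 [ 0.5393 -0.2082  0.0783] F [-6.   0.1  0.6] M [-0.02  1.48 -0.  ] op0.0519
-0.0045 False
t24.49 [ 0.5407 -0.2081  0.0783] F [-6.1  0.4  0.8] M [0.03 1.55 0.02] op0.0520
-0.003 False
t24.74 [ 0.5422 -0.208   0.0781] F [-4.6 -0.4 -1.7] M [0.02 1.25 0.07] op0.0518
-0.002 False
t24.99 [ 0.5429 -0.208   0.0781] F [-8.3  0.7  1. ] M [0.04 1.58 0.05] op0.0520
```

The force dip at −3 mm suggests the click. I'll push on gently to the wall, then ease back and see whether the catch holds.

```bash
python3 - <<'E'
from h import *
h=robot.move_linear(at(VA,.001,.0782),velocity=.008,threshold=8); print(h); s=st()
robot.pause(.3)
p=s['ee_pos']; d=np.array([np.cos(VA[1]),np.sin(VA[1]),0])
for k in(1,2,3,4):
    h=robot.move_linear(p-d*.001*k,velocity=.01,threshold=10); print(k,h); st()
    if h: break
E
```

```text
True
t25.24 [ 0.5431 -0.2079  0.078 ] F [-2.8  0.1  7.7] M [0.02 0.5  0.06] op0.0517
1 False
t25.79 [ 0.5418 -0.2079  0.0781] F [-6.4  0.4  3.2] M [0.11 1.14 0.04] op0.0515
2 False
t26.04 [ 0.5415 -0.2079  0.0781] F [ 1.4  0.2 -4. ] M [-0.01 -0.62  0.06] op0.0521
3 False
t26.29 [ 0.5411 -0.2079  0.0782] F [ 6.7 -1.5 -5.5] M [ 0.03 -1.81  0.16] op0.0519
4 False
t26.54 [ 0.5407 -0.2079  0.0783] F [10.2  0.3 -8.6] M [ 0.06 -2.73  0.32] op0.0519
```

Pulling back now meets about 10 N of resistance, where before the click the ejector was pushing back, so the catch holds. I'll relax, let go, retreat and look.

```bash
python3 - <<'E'
from h import *
d=np.array([np.cos(VA[1]),np.sin(VA[1]),0])
robot.move_linear(robot.get_state()['ee_pos']+d*.0012,velocity=.01); s=st()
robot.gripper_to(.075); st()
robot.move_linear(s['ee_pos']+[0,0,.06],velocity=.1)
robot.move_linear(at(VA,-.115,.20),velocity=.2); st()
c=cam('wrist'); f=robot.grab_frame('wrist')
print('expect rear corners/mid',proj(c,[at(VA,-.044,.092,.026),at(VA,-.044,.092,-.026),at(VA,-.062,.092)]).round(1))
g=cv2.resize(f[0:200,200:440,::-1],None,fx=2.6,fy=2.6); t=robot.grab_frame('top')[100:270,180:440,::-1]
cv2.imwrite('pics/end.png',np.vstack([g[:380],cv2.resize(np.ascontiguousarray(t[:,:]),(624,220*1))]))
cv2.imwrite('pics/endfull.png',f[:,:,::-1])
E
```

```text
t26.98 [ 0.5414 -0.2078  0.0781] F [-3.9  1.1 -3. ] M [0.25 0.69 0.  ] op0.0525
t27.54 [ 0.5419 -0.2078  0.0784] F [-0.2 -0.   0.2] M [0.06 0.01 0.02] op0.0752
t29.07 [ 0.4313 -0.2144  0.1996] F [-0.4 -0.2  0. ] M [-0.01 -0.    0.02] op0.0747
expect rear corners/mid [[286.3 111.4]
 [356.9 111.3]
 [321.7 136.1]]
```

View pics/endfull.png

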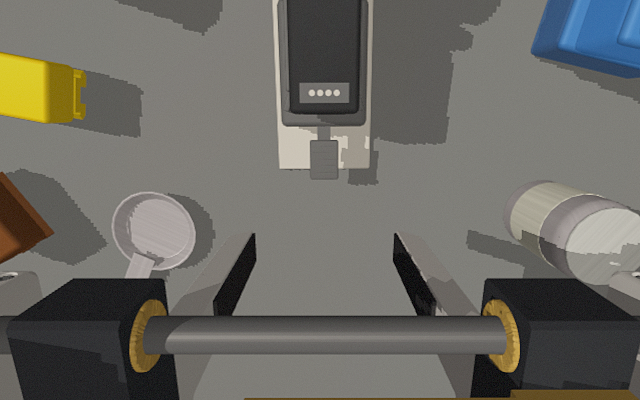

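The battery's rear edge is at row ~113. Seated would be 111 and ejected 136, so it is latched, and nothing nearby has moved.

```bash
python3 -c "
from h import *
robot.pause(.3); st(); print(robot.sign_off())"
```

```text
t29.48 [ 0.4311 -0.2142  0.1997] F [ 0.   0.5 -0.9] M [-0.02  0.08 -0.02] op0.0749
the job is handed in; nothing more can be done
None
```

The battery is off the charger and latched on the vacuum's rails; I handed the job in at 29.5 s of the 64 s allowed.

- **Charger:** I pressed the catch with about 16 N at its stop. The battery sprang out, and I gripped it and slid it off the rails.
- **Vacuum:** At bed height the camera showed the battery 2 mm to one side, so I corrected that before sliding it in. The push took 5–8 N, and the force dipped at about the click point.
- **Hold test:** Pulling back then met about 10 N of resistance, where before the click the ejector had been pushing back.
- **Final check:** After letting go, the battery's rear edge was within 2 pixels (about 1.2 mm) of the latched position. Had the catch not held, it would have been about 25 pixels further back. The gripper was clear and touching nothing, and nothing in the last wrist view looked disturbed.

- **Not checked:** I saved a final overhead picture but did not view it. The things outside the wrist view, such as the cup, shaker, bowl and sauce bottle, were therefore not checked at the end.
- **Disagreement:** The calibrated edges put the sideways offset at about 1.1 mm, while the direct view at bed height gave 2 mm. I used 2 mm, and the battery went in with almost no side force.

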